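Clamp a prototype valve body with the star wheel

ROBOT

A 6-joint arm with a two-finger parallel gripper is mounted at the origin on the work surface. World frame = base frame: x ahead of the robot, y to its left, z up, the work surface at z = 0. Lengths are in m, angles in rad, forces in N, time in s.
With the tool pointing down it reaches from about 0.225 to 0.725 m from the base axis. Payload 3.1 kg.
Tool frame: the origin (TCP) lies on the centre line of the jaws, within the pads' length; the fingertips stand 25 mm ahead of it and the grasp point (between the pads) lies 6 mm ahead of it; z points along the fingers, x is the direction in which the jaws open and shut, and the axes are right-handed (so a half turn about z gives the same grasp; the last joint's range is limited). The gripper opens to 85 mm and grips with 20 to 120 N. Pads are 22 mm wide; open, the fingers measure 114 mm over their backs; the gripper's body (76 mm by 85 mm) begins 54 mm behind the grasp point. The pads swing forward as they close: fully open they stand 13 mm farther back than shut.
Start: joints at [1.125, 0.048, 0.099, 1.622, 0, 1.443], TCP at [0.164, 0.499, 0.221] pointing down, gripper open.
Joint ranges: [-2.91, 2.91], [-0.99, 1.94], [-1.21, 1.42], [-2.12, 2.29], [-1.49, 1.47], [-3.14, 3.14]. Speed limits (rad/s): [2.79, 2.79, 3.14, 3.14, 3.14, 3.14].

INTERFACE

Orientations are given as a unit quaternion [w, x, y, z].
In Python, from station import manip gives the robot as it stands.
- The arm moves only by the tool drive_tool, never from a script. Its argument "plan" is a list of rows, each a list of 4 numbers: the shift along the world's x, y, z in mm, then the turn about the world's z in degrees. In form: [[x, y, z, yaw], ...]. A call has 1 to 5 rows; each row is the pose to reach, as a shift and turn from the pose commanded when the call began; what a row does not reach only later rows make up. A row lasts 1/12 s, in which the tool goes at most 41.7 mm and 7.16 degrees, less where a joint would pass 70% of its speed; a pose out of reach is approached as far as the arm can. A call with a gripper value outside its range is refused whole. "hand" is the opening, from -1 (shut) to 1 (fully open), so that 0 is half open, set as the call begins (left out, the last holds). The fingers move at their own pace and stop on an object; the grip force is fixed at half the most. Time passes only in rows, so rows that repeat a pose let the fingers close. It gives the time, the measured TCP pose, the force and the opening at its end, in the units of the state.
- manip.state(): the state, without advancing time (a new reading comes with each control period).
- manip.capture(name): name is "scene" or "top" or "wrist"; returns a dict with "frame" (420x560x3 uint8, red, green, blue), "K" (3x3 intrinsics, pixels), "R" (3x3) and "t" (3): a world point X has camera coordinates R X + t; the wrist camera has in their place "tool_from_camera" (4x4, takes a point from camera to tool coordinates, whose origin is the TCP and whose axes are the tool frame's). Camera axes: x right, y down, z forward; pixel columns grow to the right and rows downward; lengths in m; the calibration is good to about 2 mm. The wrist camera is an equidistant fisheye: a pixel r from the principal point sees the ray r / f radians off the axis. A picture is of the moment at which its call begins: read the wrist's pose just before it. There is no depth.
- manip.job_done(): hands the job in, once; it reports no verdict.
Trained networks look in the newest picture that a camera, given by its name, has taken for a name from the list of things; names that differ only in an ending like _2 or _b are one class to them, and where a whole thing is asked for, a point or a joint stands for the part that bears it (a point fixed in the world has none). Each returns a list of dicts, best first, with "confidence" (0 to 1); they miss things now and then, are a little off and sometimes report something else, mostly with a low value. They report only what shows in the picture. A call takes as long as a camera call.
- manip.cut_out(camera, thing): "region" (420x560 bool, what is visible of it) and "extent" ([left, top, width, height] as shares, 0 to 1, of the picture: columns of its width, rows of its height, round what is visible of it).
- manip.pinpoint(camera, thing): "position" ([column, row] as shares, 0 to 1, of the picture: columns of its width, rows of its height: a listed point, or the origin of a listed thing).
The state is a dict: "t": time; "joint_pos": joint angles; "joint_vel": joint speeds; "tau": joint torques, N m; "tool_pos": TCP position; "tcp_rot": TCP orientation; "ft_force": force on the tool from outside, world axes, zero at the start; "torque": the same for the moment, N m; "width": opening from 0.0 (shut) to 1.0 (fully open).
Only numpy, scipy, OpenCV 4.12 (cv2) and the standard library are available. Lean on these libraries where they do the work, as an engineer would, in place of code of your own. Each camera call takes 0.05 s, during which the arm holds its last target. There are 200 camera calls.

TASK

Stand the white prototype valve body, port upwards, in the nest of the desktop clamp between its two guide rails, let go of it, and then wind the clamp's jaw up to it with the star wheel, pushing one spoke after another clockwise, until the valve body is held firmly against the end stop. It is a printed sample: tighten it only hand-firm so that it is not crushed, never push on the jaw itself, and leave the other things on the desk alone.

Things in the scene. Friction and masses are not known exactly. Their poses are not given: they have to be found in the camera images.
- clamp: Desktop rack clamp fixed to the desk: aluminium base plate 130 (x) x 275 (y, from -175 to +100) x 12 mm high. Origin on the desk top; z up; y runs along the clamping line. From -y to +y: end stop, nest, sliding jaw, gearbox, star wheel. The end stop is a locked steel block 50 mm wide, top 53 mm above the desk; its inner face is set anywhere from y = -125 to -139 mm: see or feel for it.
- nest (a point): Point on the nest's floor in the clamp (own frame x 0, y -90 mm), 12 mm above the desk, axes as the clamp's; the valve body fits with its centre here, or up to 5 mm to either side along y. Two guide rails along y stand 6 mm above this floor, their inner faces at x = +24 and -24 mm, 8 mm thick.
- gearbox (a point): Centre of the top face of the clamp's grey plastic gearbox, 104 mm above the desk, at x 0, y +65 mm in the clamp's frame. The box is 176 (x) x 70 (y) mm, so it ends at the wheel's axis and covers the inner half of the star wheel: spokes can be pushed only on the outer (+y) side, where there is only desk below the wheel.
- hub (a point): Centre of the star wheel, on its vertical axis (own frame x 0, y +100 mm) at the height of the spokes' centre line, 72 mm above the desk; axes as the clamp's. Hub 38 mm across, from 16 mm below to 16 mm above this point. Five equal round black spokes, 12 mm thick, reach out to 75 mm from the axis. A push on a spoke's round end can jam or slip off: push well inside it.
- star_wheel (a joint): Turn of the wheel in rad, 0 to 4.5, growing clockwise seen from above (on the outer, +y, side spokes then move to the clamp's +x). At 0 one spoke points along the clamp's +y; the five are 72 degrees apart. Starts at 0 to 1.0; stays where it is left. One rad moves the jaw 15 mm toward the end stop.
- push (a point): Point 55 mm outside the wheel's axis along the clamp's +y, at spoke height. A push here takes about 5.5 N (wheel friction 0.30 N m); once the valve body meets the stop it rises by about 0.7 N per mm. 11 to 14 N clamps firmly (20 to 31 N at the jaw; about 20 N stays when let go). Under 8 N is too loose (9 N at the jaw), over 20 N (55 N at the jaw) crushes the valve body.
- jaw: Sliding steel jaw, 44 mm wide, 34 mm thick, top 53 mm above the desk, driven by the star wheel through a rack. Its face is a pad on stiff springs (10 N per mm). Origin at the middle of the lower edge of the face, 12 mm above the desk; axes as the clamp's. The face looks to -y, starts at the clamp's y = -30 to -45 mm and moves to -y.
- valve_centre (a point): Centre of the loose white printed valve body, 24 mm above its underside; axes the body's. Block 40 (x) x 60 (y) x 36 mm high with a round port 28 mm across, 12 mm high, on top (48 mm in all), about 0.15 kg, standing port upwards on the desk. Take it across the 40 mm width (along its x); in the nest its 60 mm length (y) lies along the clamp's y, either way round.
- tumbler: Black drinking tumbler 80 mm across, 125 mm tall, standing on the desk; origin at the centre of its underside. Leave alone.
- elbow: Grey prototype pipe elbow, block 50 x 50 x 30 mm with a stub up (60 mm tall) and a stub sideways (to y +60 mm); origin at the centre of its underside. Leave alone.
- cap: Small white stepped cap 48 mm across, 34 mm tall; origin at the centre of its underside. Leave alone.
- pen_pot: White square pen pot 75 x 75 x 100 mm with pens to 150 mm; origin at the centre of its underside. Leave alone.

How it is judged:
On the way, in this order (a step that is already met when the one before it is completed fails the run):
1. the valve body stands in the nest between the rails, port upwards, and is let go (x of valve_centre in the frame of nest between -0.007 and 0.007 m and y of valve_centre in the frame of nest between -0.03 and 0.03 m and z of valve_centre in the frame of nest between 0.021 and 0.027 m and angle between valve_centre's own z axis and vertical below 0.08 rad and contact force between the fingers and valve_body below 0.3 N), for 0.2 s.
2. the jaw, wound by the star wheel, clamps the valve body (contact force between jaw and valve_body above 9 N), for 0.2 s.
At the end, for the whole second after the job is handed in: The valve body stands port upwards on the nest's floor between the rails (within 7 mm of the centre line, tilt under 0.08 rad, within 0.1 rad of square), against the end stop, and the jaw presses on it with more than 9 N; the wheel and the valve body are at rest (contact force between jaw and valve_body above 9 N and x of valve_centre in the frame of nest between -0.007 and 0.007 m and z of valve_centre in the frame of nest between 0.021 and 0.027 m and y of valve_centre in the frame of nest between -0.025 and 0.002 m and angle between valve_centre's own z axis and vertical below 0.08 rad and angle between the y axis of valve_centre and the y axis of clamp, either way round below 0.1 rad and velocity of joint star_wheel between -0.05 and 0.05 rad/s and linear speed of valve_body below 0.01 m/s); the robot touches nothing.
It fails at once if the jaw presses the valve body with more than 55 N: it is crushed (contact force between jaw and valve_body above 55 N).
It fails at once if the robot strikes or forces a spoke with more than 35 N (contact force between any of the fingers, the arm and star_wheel above 35 N).
It fails at once if the robot pushes on the jaw itself (more than 4 N) (contact force between any of the fingers, the arm and jaw above 4 N).
It fails at once if another thing on the desk is moved by more than 20 mm (distance of any of tumbler, elbow, cap, pen_pot from where it was at the start of the episode above 0.02 m).
It also fails if it takes over 72 s, if anything falls off the work surface, if the arm or the gripper's body presses on something with over 40 N, if the wrist force passes 120 N, or if a joint passes its speed limit or range.

## Working session

There is one attempt and no reset: what is moved stays moved. The work goes in short steps, Python scripts to look and compute and a tool call to move; the robot and the scene stay as the last step left them, time stands still between calls to the robot, and variables do not carry over. Pictures are saved under pics/ and viewed, about 8 in all and at most 12, crops included, and the job is handed in when it is done.

Besides the shell and the picture viewer there is one more tool, called after ">>>" as name([rows], argument=value, ...), one row to a line, values as JSON. drive_tool: Moves the arm, as the interface text tells. Its arguments: {"type":"object","properties":{"plan":{"type":"array"},"hand":{"type":"number"}},"required":["plan"]}

```bash
mkdir -p pics; cat > h.py <<'E'
import numpy as np, cv2
from station import manip
def px(c,p): return np.array([p[0]*560,p[1]*420])
def ray(c,uv):
    R,t=np.array(c["R"]),np.array(c["t"]).ravel()
    d=R.T@np.linalg.inv(c["K"])@np.array([uv[0],uv[1],1.]); return -R.T@t,d
def hit(c,uv,z):
    o,d=ray(c,uv); return o+d*(z-o[2])/d[2]
def save(c,n): cv2.imwrite("pics/"+n,cv2.cvtColor(c["frame"],cv2.COLOR_RGB2BGR))
E
python3 - <<'E'
from h import *
H=dict(clamp=0,nest=.012,gearbox=.104,hub=.072,push=.072,jaw=.012,valve_centre=.024,tumbler=0,elbow=0,cap=0,pen_pot=0)
fr=[]
for cam in("scene","top"):
    c=manip.capture(cam); fr.append(c["frame"])
    o,_=ray(c,(280,210)); print(cam,"cam at",o.round(3))
    for n,z in H.items():
        for r in manip.pinpoint(cam,n)[:2]:
            u=px(c,r["position"]); print(n,round(r["confidence"],2),u.round(),hit(c,u,z).round(4))
for i,f in enumerate(fr): save({"frame":f},f"a{i}.png")
s=manip.state();print(s)
E
```

```text
scene cam at [ 1.228 -0.124  0.851]
clamp 0.81 [290. 212.] [0.5615 0.0725 0.    ]
nest 0.79 [254. 206.] [ 0.5332 -0.0129  0.012 ]
gearbox 0.94 [318. 183.] [0.5734 0.1327 0.104 ]
hub 0.62 [331. 190.] [0.5761 0.1672 0.072 ]
push 0.79 [352. 186.] [0.5749 0.2223 0.072 ]
push 0.56 [254. 207.] [ 0.5854 -0.0216  0.072 ]
jaw 0.6 [274. 213.] [0.5653 0.0298 0.012 ]
elbow 0.93 [333. 271.] [0.7504 0.1241 0.    ]
cap 0.61 [116. 294.] [ 0.6993 -0.349   0.    ]
pen_pot 0.93 [423. 184.] [0.55   0.4407 0.    ]
top cam at [0.495 0.02  1.128]
clamp 0.75 [267. 228.] [0.5633 0.0723 0.    ]
nest 0.66 [306. 239.] [ 0.5391 -0.0239  0.012 ]
gearbox 0.63 [240. 224.] [0.5654 0.1279 0.104 ]
jaw 0.67 [360. 149.] [ 0.7637 -0.1556  0.012 ]
valve_centre 0.64 [416. 266.] [ 0.4748 -0.2861  0.024 ]
tumbler 0.92 [362. 148.] [ 0.7685 -0.1646  0.    ]
elbow 0.72 [252. 153.] [0.7547 0.1127 0.    ]
cap 0.56 [438. 179.] [ 0.6925 -0.3525  0.    ]
pen_pot 0.95 [121. 232.] [0.5513 0.4373 0.    ]
pen_pot 0.68 [362. 149.] [ 0.767  -0.1636 -0.    ]
{'t': 1.2, 'joint_pos': array([ 1.12520738e+00,  4.80011062e-02,  9.92154225e-02,  1.62199861e+00,
       -9.80976590e-06,  1.44295683e+00]), 'joint_vel': array([-0.0013092 ,  0.00113266,  0.00099849,  0.00062777, -0.00052   ,
       -0.00095233]), 'tau': array([ 1.27380317e-03, -3.38642120e+01,  3.20163882e+01,  1.10053592e-03,
       -1.72798473e-04,  9.20118083e-06]), 'tool_pos': array([0.16405971, 0.49870654, 0.22131873]), 'tcp_rot': array([1.42933981e-06, 8.10070821e-01, 5.86332044e-01, 7.63087204e-06]), 'ft_force': array([-0.62481003,  0.61125835, -0.1309481 ]), 'torque': array([-0.03294199, -0.01646846,  0.01545422]), 'width': 1.0021203622319057}
```

View pictures.

View pics/a0.png

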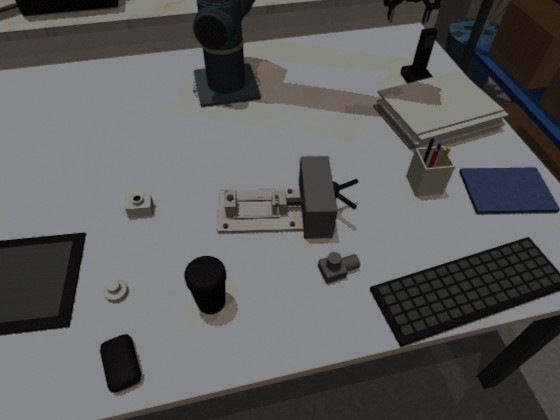

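View pics/a1.png

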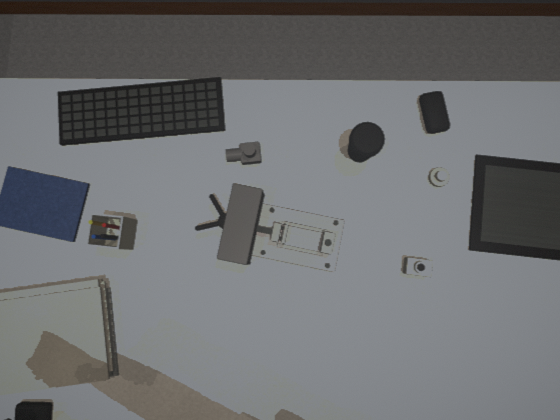

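```bash
python3 - <<'E'
from h import *
c=manip.capture("top")
for n,z in(("gearbox",.104),("valve_centre",.036),("clamp",.012)):
    for r in manip.cut_out("top",n)[:1]:
        m=r["region"].astype(np.uint8); 
        k=max(cv2.findContours(m,0,2)[0],key=cv2.contourArea)
        b=cv2.boxPoints(cv2.minAreaRect(k)); print(n,r["confidence"],m.sum()); 
        P=np.array([hit(c,u,z)[:2] for u in b]); print(b.round(1).tolist(),P.round(4).tolist(),P.mean(0).round(4),np.degrees(np.arctan2(*(P[1]-P[0])[::-1])).round(1))
for n in("hub","push","valve_centre"):
  for r in manip.pinpoint("top",n): u=px(c,r["position"]); print(n,r["confidence"],u)
f=cv2.convertScaleAbs(c["frame"],alpha=1.6)
a=cv2.resize(f[170:290,190:350],None,fx=5,fy=5,interpolation=cv2.INTER_CUBIC)
b=cv2.resize(f[250:285,395:440],None,fx=3.5,fy=3.5,interpolation=cv2.INTER_CUBIC)
a[:b.shape[0],-b.shape[1]:]=b
save({"frame":a},"b.png")
E
```

```text
gearbox 0.96 7354
[[190.1999969482422, 252.1999969482422], [207.8000030517578, 175.89999389648438], [349.0, 208.5], [331.3999938964844, 284.79998779296875]] [[0.5019, 0.2395], [0.6757, 0.2048], [0.6042, -0.1165], [0.4336, -0.0769]] [0.5539 0.0627] -11.3
valve_centre 0.75 504
[[401.70001220703125, 272.6000061035156], [404.70001220703125, 254.8000030517578], [434.1000061035156, 259.70001220703125], [431.1000061035156, 277.5]] [[0.4601, -0.2496], [0.5022, -0.2573], [0.4914, -0.3264], [0.4495, -0.3185]] [ 0.4758 -0.2879] -10.4
clamp 0.74 7454
[[190.1999969482422, 253.1999969482422], [206.60000610351562, 176.1999969482422], [348.20001220703125, 206.3000030517578], [331.8999938964844, 283.29998779296875]] [[0.5, 0.259], [0.6911, 0.2245], [0.6194, -0.127], [0.4318, -0.0869]] [0.5606 0.0674] -10.2
hub 0.88 [226.296 225.498]
push 0.94 [206.808 214.704]
push 0.68 [304.024 240.198]
valve_centre 0.56 [418.992 264.39 ]
```

View pics/b.png

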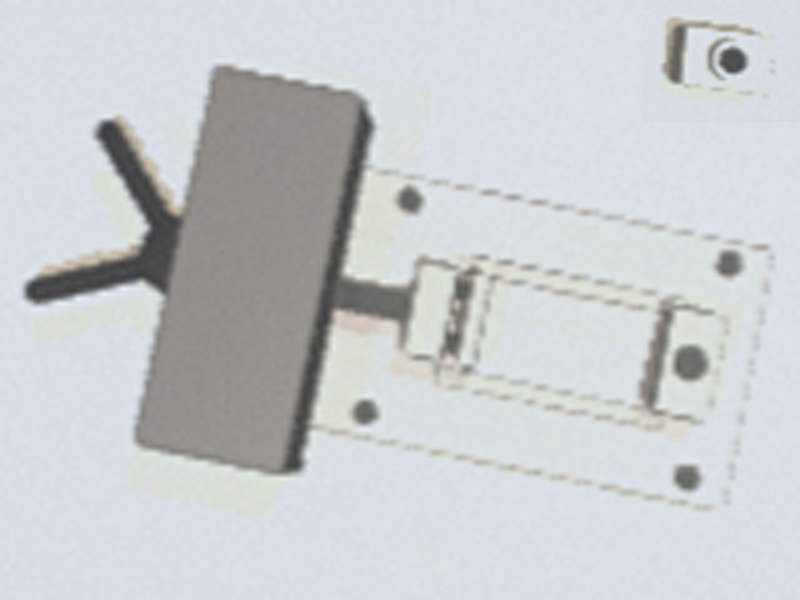

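```bash
python3 - <<'E'
from h import *
c=manip.capture("top")
def H(u,v,z): return hit(c,(190+u/5,170+v/5),z)[:2]
g=[H(u,v,.104) for u,v in((215,65),(362,97),(285,470),(137,438))]
print(np.round(g,4)); gc=np.mean(g,0)
e=(g[0]+g[1]-g[2]-g[3]); y1=(g[0]+g[3]-g[1]-g[2])
a1=np.arctan2(e[1],e[0]); a2=np.arctan2(-y1[0],y1[1]); print(gc,np.degrees([a1,a2]),np.linalg.norm(e)/2,np.linalg.norm(y1)/2)
b=[H(773,245,.012),H(727,508,.012)]; d=b[0]-b[1]; print("base",b,np.degrees(np.arctan2(d[1],d[0])),np.linalg.norm(d))
bm=np.mean(b,0); v=gc-bm; print("from base end to gearbox: len (240)",np.linalg.norm(v),np.degrees(np.arctan2(-v[0],v[1])))
th=np.arctan2(-v[0],v[1]); X=np.array([np.cos(th),np.sin(th)]);Y=np.array([-np.sin(th),np.cos(th)])
O=(gc-65e-3*Y+bm+175e-3*Y)/2; print("O",O,"th",np.degrees(th),"nest",O-.09*Y,"hub",O+.1*Y,"push",O+.155*Y)
L=lambda p:(np.array([(p-O)@X,(p-O)@Y])*1e3).round(1)
for n,u,v_,z in(("spA",105,128,.072),("spB",35,290,.072),("stoptop",672,308,.053),("stoptop2",655,402,.053),("jawface",462,265,.053),("jawface2",447,362,.053)): print(n,L(H(u,v_,z)))
for s in("spA",105,128),("spB",35,290):
  q=L(H(s[1],s[2],.072)); print(s[0],np.degrees(np.arctan2(q[0],q[1]-100)),np.hypot(q[0],q[1]-100))
# valve port top
print(hit(c,(395+732/1,0),.048) if 0 else "", [hit(c,(395+(u-642)/3.5,250+v/3.5),.048)[:2].round(4) for u,v in((728,58),)])
E
```

```text
[[0.6598 0.1468]
 [0.6457 0.0796]
 [0.4771 0.1113]
 [0.4905 0.178 ]]
[0.56829643 0.12892141] [-10.5362266  -11.60904651] 0.17185678389892312 0.06833296012717244
base [array([ 0.58791892, -0.11798117]), array([ 0.45978601, -0.09537525])] -10.005473252344542 0.13011176325390195
from base end to gearbox: len (240) 0.23975497105425342 -10.68284774105069
O [0.55626993 0.06516836] th -10.68284774105069 nest [ 0.53958641 -0.02327179] hub [0.57480718 0.16343519] push [0.58500266 0.21748195]
spA [ 51.7 148.7]
spB [-29.  164.6]
stoptop [  22.2 -128.6]
stoptop2 [ -22.8 -129. ]
jawface [ 22.7 -27.5]
jawface2 [-23.6 -29.6]
spA 46.711516033789124 71.02520679308157
spB -24.176094275076398 70.81073364963817
 [array([ 0.475 , -0.2885])]
```

The scene view shows the clamp lengthwise across the middle (stop near (232,203), wheel near (345,190)) and the valve body at (139,206). The top view crop shows stop, jaw and spokes clearly: wheel at about 0.82 rad, stop face at about y −129. Valve is at about (0.475, −0.288).

>>> drive_tool([
  [15,-38,0,-4],
  [30,-76,0,-8],
  [45,-114,0,-12],
  [60,-152,0,-16],
  [75,-190,0,-20],
], hand=1)

```text
t: 2.02
tool_pos: [0.2392, 0.3071, 0.2213]
tcp_rot: [0.0, 0.9, 0.436, 0.0]
ft_force: [2.4, -0.1, 0.8]
width: 1.003
```

>>> drive_tool([
  [15,-38,0,-4],
  [30,-76,0,-8],
  [45,-114,0,-12],
  [60,-152,0,-16],
  [75,-190,0,-20],
])

```text
t: 2.43
tool_pos: [0.3143, 0.117, 0.2216]
tcp_rot: [0.0, 0.962, 0.273, 0.001]
ft_force: [0.9, 0.8, 0.3]
width: 0.999
```

>>> drive_tool([
  [15,-38,0,-4],
  [30,-76,0,-8],
  [45,-114,0,-12],
  [60,-152,0,-16],
  [75,-190,0,-20],
])

```text
t: 2.85
tool_pos: [0.3894, -0.0736, 0.2217]
tcp_rot: [0.0, 0.995, 0.101, 0.001]
ft_force: [0.9, 0.5, -0.7]
width: 0.998
```

>>> drive_tool([
  [15,-35,-10,-4],
  [30,-70,-20,-8],
  [45,-105,-35,-13],
  [60,-145,-50,-17],
  [76,-185,-60,-22],
])

```text
t: 3.27
tool_pos: [0.4627, -0.2523, 0.1614]
tcp_rot: [-0.0, 0.996, -0.091, -0.0]
ft_force: [0.3, 0.6, 0.2]
width: 1.001
```

>>> drive_tool([
  [5,-15,-10,0],
  [10,-32,-20,0],
  [10,-32,-20,0],
  [10,-32,-20,0],
])

```text
t: 3.6
tool_pos: [0.4721, -0.2828, 0.1415]
tcp_rot: [-0.001, 0.996, -0.09, -0.001]
ft_force: [-0.1, 0.4, -0.1]
width: 1.002
```

```bash
cat >> h.py <<'E'
from scipy.spatial.transform import Rotation as Ro
def wpose(s):
    q=s["tcp_rot"]; return Ro.from_quat([q[1],q[2],q[3],q[0]]).as_matrix(), np.array(s["tool_pos"])
def whit(c,s,uv,z):
    R,p=wpose(s); T=np.array(c["tool_from_camera"]); K=np.array(c["K"])
    x=(np.array(uv)-[K[0,2],K[1,2]])/[K[0,0],K[1,1]]; r=np.hypot(*x)
    d=np.array([*(x/max(r,1e-9)*np.sin(r)),np.cos(r)])
    d=R@T[:3,:3]@d; o=R@T[:3,3]+p
    return o+d*(z-o[2])/d[2]
def yaw(s): R,_=wpose(s); return np.degrees(np.arctan2(R[1,0],R[0,0]))
E
python3 - <<'E'
from h import *
s=manip.state(); c=manip.capture("wrist"); save(c,"w1.png")
print(s["tool_pos"],yaw(s),s["t"]); print(np.array(c["tool_from_camera"]).round(3))
for r in manip.pinpoint("wrist","valve_centre")[:2]: u=px(c,r["position"]); print(r["confidence"],u,whit(c,s,u,.024))
for r in manip.cut_out("wrist","valve_centre")[:1]:
    m=r["region"].astype(np.uint8); k=max(cv2.findContours(m,0,2)[0],key=cv2.contourArea)
    b=cv2.boxPoints(cv2.minAreaRect(k)); P=np.array([whit(c,s,u,.036)[:2] for u in b]); print(b,P,P.mean(0),np.degrees(np.arctan2(*(P[1]-P[0])[::-1])))
E
```

```text
[ 0.47213252 -0.282839    0.14154953] -10.290221217485577 3.6
[[ 1.     0.    -0.001  0.   ]
 [ 0.     0.957  0.291 -0.075]
 [ 0.001 -0.291  0.957 -0.151]
 [ 0.     0.     0.     1.   ]]
0.8 [283.976 204.12 ] [ 0.47730112 -0.28733915  0.024     ]
[[257.1423  168.41301]
 [304.58865 166.6877 ]
 [307.29648 241.15288]
 [259.85013 242.87819]] [[ 0.461738   -0.25072852]
 [ 0.49936721 -0.2560815 ]
 [ 0.49169141 -0.31994896]
 [ 0.45140591 -0.31425433]] [ 0.47605063 -0.28525333] -8.096351421009407
```

View pics/w1.png

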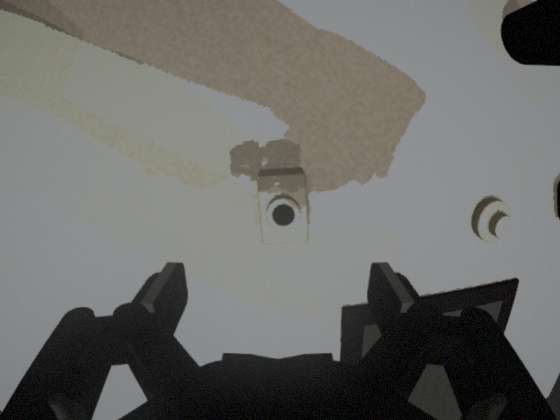

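The wrist view shows the valve body centred at about (284,205), nearly aligned with the tool, between the open fingers ahead of it; nothing else is within the finger path.

>>> drive_tool([
  [2,-2,-30,1],
  [4,-4,-60,1],
  [4,-4,-90,1],
  [4,-4,-108,1],
  [4,-4,-108,1],
])

```text
t: 4.17
tool_pos: [0.4738, -0.2833, 0.0304]
tcp_rot: [-0.002, 0.997, -0.08, -0.004]
ft_force: [-0.2, 0.5, -0.5]
width: 1.001
```

>>> drive_tool([
  [0,0,0,0],
  [0,0,0,0],
  [0,0,0,0],
  [0,0,0,0],
  [0,0,0,0],
], hand=-1)

```text
t: 4.58
tool_pos: [0.4778, -0.2876, 0.0368]
tcp_rot: [0.001, 0.997, -0.08, 0.001]
ft_force: [-4.1, 0.7, 10.4]
width: 0.297
```

>>> drive_tool([
  [0,0,0,0],
  [0,0,0,0],
  [0,0,20,0],
  [0,0,50,0],
  [0,0,70,0],
])

```text
t: 5.0
tool_pos: [0.4776, -0.2873, 0.1078]
tcp_rot: [0.001, 0.997, -0.08, 0.001]
ft_force: [1.4, -0.1, 0.7]
width: -0.002
```

```bash
python3 - <<'E'
from h import *
s=manip.state(); c=manip.capture("wrist"); save(c,"w2.png")
print(s["tool_pos"],yaw(s),s["t"],s["width"],s["ft_force"])
for r in manip.pinpoint("wrist","valve_centre")[:2]: u=px(c,r["position"]); print(r["confidence"],u,[whit(c,s,u,.024+.07)-s["tool_pos"]])
E
```

```text
[ 0.47755975 -0.28733674  0.10779271] -9.213303988418284 5.0 -0.0017788044998949145 [ 1.37818928 -0.07908464  0.69291109]
0.98 [275.52  212.814] [array([ 0.00301705,  0.02148372, -0.01379271])]
```

View pics/w2.png

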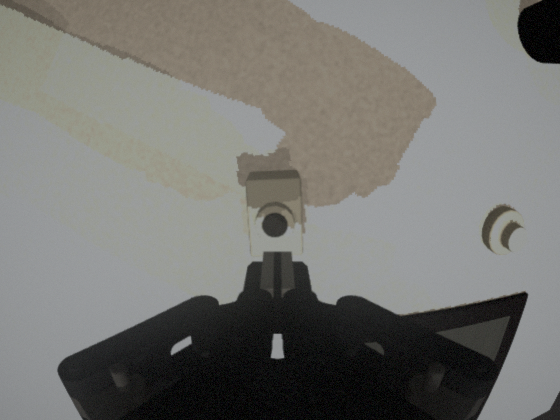

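The wrist view shows the fingers shut on nothing (tip at (277,253)); the valve body still stands upright at about (275,213), just beyond the fingertips: the grasp missed. Measuring again.

```bash
python3 - <<'E'
from h import *
s=manip.state(); c=manip.capture("wrist"); K=np.array(c["K"]); print(K)
T=np.linalg.inv(np.array(c["tool_from_camera"]))
for z in(0,.006,.025):
    p=T[:3,:3]@[0,0,z]+T[:3,3]; r=np.arctan2(np.hypot(p[0],p[1]),p[2]); print(z,p,K[0,2]+K[0,0]*r*p[0]/np.hypot(*p[:2]),K[1,2]+K[1,1]*r*p[1]/np.hypot(*p[:2]))
for u,z in(((275.5,212.8),.024),((275,225),.048),((248,182),.036),((299,179),.036),((302,250),.036),((250,254),.036)): print(u,whit(c,s,u,z).round(4))
c=manip.capture("top")
for r in manip.pinpoint("top","valve_centre")[:2]: u=px(c,r["position"]); print(r["confidence"],u,hit(c,u,.024))
f=cv2.convertScaleAbs(c["frame"],alpha=1.6)
save({"frame":cv2.resize(f[225:315,360:480],None,fx=5,fy=5,interpolation=cv2.INTER_CUBIC)},"t2.png")
E
```

```text
[[325.1922621    0.         277.03073405]
 [  0.         325.1922621  208.09600175]
 [  0.           0.           1.        ]]
0 [-0.00030414  0.02729449  0.16631121] 276.4412896685787 260.99394814433674
0.006 [-0.00029824  0.02554621  0.17205086] 276.4711232880347 256.0304757943394
0.025 [-0.00027954  0.02000999  0.19022639] 276.5546099696901 242.17775013214373
(275.5, 212.8) [ 0.4794 -0.2912  0.024 ]
(275, 225) [ 0.4788 -0.2923  0.048 ]
(248, 182) [ 0.4644 -0.2614  0.036 ]
(299, 179) [ 0.5005 -0.2652  0.036 ]
(302, 250) [ 0.4951 -0.3201  0.036 ]
(250, 254) [ 0.4554 -0.3169  0.036 ]
0.22 [304.92  238.812] [ 0.53784712 -0.020602    0.024     ]
```

View pics/t2.png

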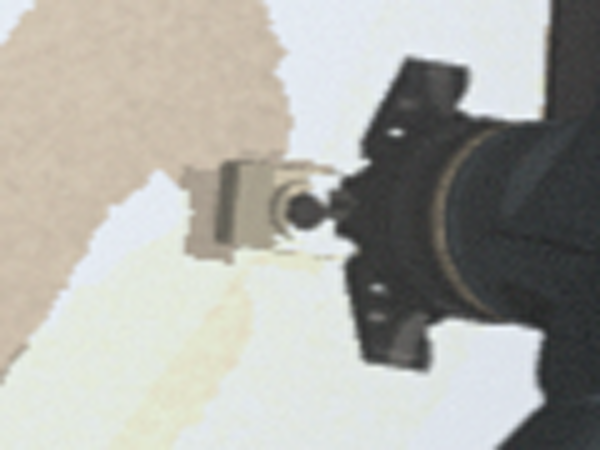

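The crop shows the valve body undisturbed (port at crop (303,210)) under the gripper, so the fingers probably closed above the block. Checking the real fingertip height in the scene view.

```bash
python3 - <<'E'
from h import *
s=manip.state(); c=manip.capture("scene"); R0,p=wpose(s)
f=cv2.convertScaleAbs(c["frame"],alpha=1.8)
x0,y0,w,h=95,140,100,90
f=cv2.resize(f[y0:y0+h,x0:x0+w],None,fx=6,fy=6,interpolation=cv2.INTER_CUBIC)
for z,col in((0,(255,0,0)),(.025,(0,255,0)),(-.048,(0,0,255))):
    q=np.array(c["R"])@(R0@[0,0,z]+p)+np.array(c["t"]).ravel(); u=np.array(c["K"])@(q/q[2]); u=((u[:2]-[x0,y0])*6).astype(int); print(z,u); cv2.drawMarker(f,u.tolist(),col,cv2.MARKER_CROSS,14,1)
save({"frame":f},"s2.png")
E
```

```text
0 [216 251]
0.025 [232 295]
-0.048 [184 163]
```

View pics/s2.png

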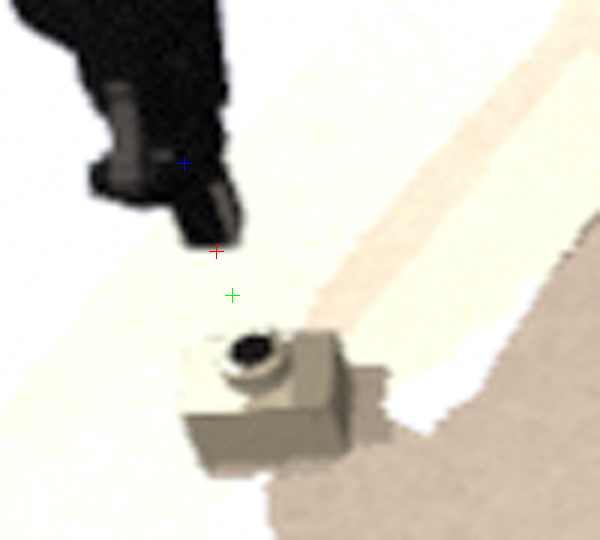

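Scene view: the fingertips (crop (215,247)) stand at the reported TCP itself, about 25 mm short of the stated tip position (marked at (232,295)). So I go about 25 mm deeper.

>>> drive_tool([
  [0,0,0,0],
  [0,0,0,0],
  [0,0,0,0],
  [0,-3,0,2],
  [0,-3,0,2],
], hand=1)

```text
t: 5.72
tool_pos: [0.4765, -0.2898, 0.104]
tcp_rot: [-0.0, 0.998, -0.063, -0.0]
ft_force: [1.2, -0.3, 1.3]
width: 0.709
```

>>> drive_tool([
  [0,0,-15,0],
  [0,0,-35,0],
  [0,0,-55,0],
  [0,0,-75,0],
  [0,0,-75,0],
])

```text
t: 6.13
tool_pos: [0.4736, -0.2871, 0.0246]
tcp_rot: [-0.003, 0.998, -0.063, -0.004]
ft_force: [-0.9, 0.9, -1.3]
width: 1.003
```

>>> drive_tool([
  [0,0,-7,0],
  [0,0,-14,0],
  [0,0,-20,0],
  [0,0,-23,0],
  [0,0,-23,0],
])

```text
t: 6.55
tool_pos: [0.4767, -0.2896, 0.0064]
tcp_rot: [-0.0, 0.998, -0.063, -0.0]
ft_force: [-0.8, -0.3, 0.9]
width: 1.003
```

>>> drive_tool([
  [0,0,0,0],
  [0,0,0,0],
  [0,0,0,0],
  [0,0,0,0],
  [0,0,0,0],
], hand=-1)

```text
t: 6.97
tool_pos: [0.4775, -0.2903, 0.0078]
tcp_rot: [0.001, 0.998, -0.063, 0.001]
ft_force: [0.5, -0.4, -0.5]
width: 0.452
```

>>> drive_tool([
  [0,0,0,0],
  [0,0,0,0],
  [0,0,0,0],
])

```text
t: 7.22
tool_pos: [0.4775, -0.2903, 0.0076]
tcp_rot: [0.001, 0.998, -0.063, 0.001]
ft_force: [0.8, 0.2, 4.4]
width: 0.451
```

>>> drive_tool([
  [0,0,15,0],
  [0,0,35,0],
  [0,0,55,0],
  [0,10,75,0],
  [5,25,80,0],
])

```text
t: 7.63
tool_pos: [0.4825, -0.2665, 0.0896]
tcp_rot: [0.001, 0.998, -0.064, 0.001]
ft_force: [0.9, -0.6, -0.9]
width: 0.453
```

>>> drive_tool([
  [8,35,0,-1],
  [16,70,0,-2],
  [24,105,0,-3],
  [32,140,0,-3.5],
  [40,175,0,-3.5],
])

```text
t: 8.05
tool_pos: [0.5211, -0.0879, 0.0857]
tcp_rot: [-0.0, 0.996, -0.094, -0.001]
ft_force: [0.4, 1.0, -1.2]
width: 0.455
```

>>> drive_tool([
  [8,30,0,0],
  [15,55,0,0],
  [17,65,0,0],
  [17,65,0,0],
  [17,65,0,0],
])

```text
t: 8.47
tool_pos: [0.5381, -0.0249, 0.0859]
tcp_rot: [0.0, 0.996, -0.093, -0.001]
ft_force: [-0.2, -1.0, -2.1]
width: 0.454
```

```bash
python3 - <<'E'
from h import *
s=manip.state(); c=manip.capture("wrist")
print(s["tool_pos"],yaw(s),s["t"],s["width"],s["ft_force"])
for n,z in(("nest",.012),("valve_centre",.024+.08),("jaw",.012),("gearbox",.104)):
  for r in manip.pinpoint("wrist",n)[:1]: u=px(c,r["position"]); print(n,r["confidence"],u,whit(c,s,u,z))
save({"frame":cv2.convertScaleAbs(c["frame"],alpha=1.5)},"w3.png")
E
```

```text
[ 0.53814494 -0.02487668  0.08593081] -10.652100954742753 8.4667 0.45372418016585647 [-0.22317943 -1.00160989 -2.08789761]
nest 0.63 [280.672 209.496] [ 0.54175184 -0.02059437  0.012     ]
valve_centre 0.91 [277.312 271.698] [ 0.53925683 -0.0216269   0.104     ]
jaw 0.86 [279.776 144.48 ] [0.54972867 0.02575903 0.012     ]
```

View pics/w3.png

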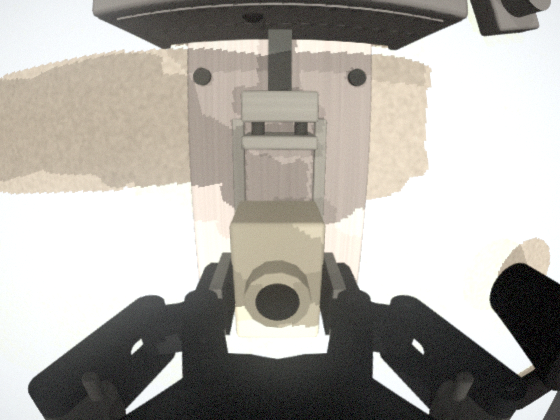

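The wrist view shows the valve body held straight (port at (278,300)), rails at columns 238 and 321 and the jaw at (280,130): about 2 mm to shift sideways, then lower.

>>> drive_tool([
  [2,-2,-15,0],
  [2,-2,-35,0],
  [2,-2,-50,0],
  [2,-2,-50,0],
  [2,-2,-50,0],
])

```text
t: 9.13
tool_pos: [0.5396, -0.0273, 0.0358]
tcp_rot: [-0.0, 0.996, -0.094, -0.001]
ft_force: [-0.1, 0.1, -0.3]
width: 0.454
```

>>> drive_tool([
  [0,0,-5,0],
  [0,0,-9,0],
  [0,0,-12,0],
  [0,0,-14,0],
  [0,0,-14,0],
])

```text
t: 9.55
tool_pos: [0.5407, -0.0267, 0.0225]
tcp_rot: [0.0, 0.996, -0.093, -0.0]
ft_force: [-0.4, -0.0, -0.9]
width: 0.457
```

>>> drive_tool([
  [0,0,0,0],
])

```text
t: 9.63
tool_pos: [0.5409, -0.0267, 0.0228]
tcp_rot: [0.0, 0.996, -0.093, 0.0]
ft_force: [-0.1, -0.6, -1.2]
width: 0.455
```

>>> drive_tool([
  [0,0,-1,0],
  [0,0,-2,0],
  [0,0,-3,0],
  [0,0,-3,0],
  [0,0,-3,0],
])

```text
t: 10.05
tool_pos: [0.5408, -0.0267, 0.0197]
tcp_rot: [0.0, 0.996, -0.093, -0.0]
ft_force: [0.5, 0.5, -1.8]
width: 0.452
```

>>> drive_tool([
  [0,0,0,0],
  [0,0,0,0],
  [0,0,0,0],
  [0,0,0,0],
  [0,0,0,0],
], hand=0.6)

```text
t: 10.47
tool_pos: [0.541, -0.0268, 0.0199]
tcp_rot: [0.0, 0.996, -0.093, 0.0]
ft_force: [-0.2, 0.3, 0.8]
width: 0.796
```

>>> drive_tool([
  [0,0,0,0],
  [0,0,15,0],
  [0,0,35,0],
  [0,0,60,0],
  [0,0,90,0],
])

```text
t: 10.88
tool_pos: [0.5393, -0.0265, 0.1089]
tcp_rot: [-0.0, 0.996, -0.093, -0.002]
ft_force: [-0.2, -0.2, 0.1]
width: 0.797
```

```bash
python3 - <<'E'
from h import *
s=manip.state(); c=manip.capture("wrist")
print(s["tool_pos"],yaw(s),s["t"],s["width"],s["ft_force"])
O=np.array([.5563,.0652]);X=np.array([.983,-.1854]);Y=np.array([.1854,.983])
L=lambda p:(np.array([(p[:2]-O)@X,(p[:2]-O)@Y])*1e3).round(1)
for n,z in(("nest",.012),("valve_centre",.036),("jaw",.012)):
  for r in manip.pinpoint("wrist",n)[:1]: u=px(c,r["position"]); print(n,r["confidence"],u,L(whit(c,s,u,z)))
save({"frame":cv2.convertScaleAbs(c["frame"],alpha=1.5)},"w4.png")
E
```

```text
[ 0.53926106 -0.02648539  0.10885552] -10.71038424151603 10.8833 0.7970936063976521 [-0.21518245 -0.24699081  0.14858011]
jaw 0.8 [275.576 142.38 ] [ -1. -42.]
```

View pics/w4.png

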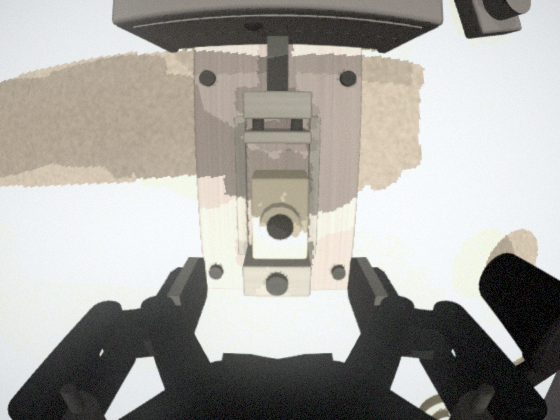

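The valve body stands square between the rails, released (port at (280,227), jaw at (277,135)). Now work out the wheel path.

```bash
cat > arc.py <<'E'
from h import *
s=manip.state(); p=s["tool_pos"]; t=np.radians(-10.7)
X=np.array([np.cos(t),np.sin(t)]);Y=np.array([-X[1],X[0]]); hub=np.array([.5748,.1635])
def P(phi,r=.052): f=np.radians(phi); return hub+r*(np.sin(f)*X+np.cos(f)*Y)
def rep():
    d=p[:2]-hub; a=np.array([d@X,d@Y]); f=np.arctan2(a[0],a[1]); F=np.array(s["ft_force"][:2]); tg=np.cos(f)*X-np.sin(f)*Y
    print("finger phi %.1f r %.1f z %.1f yaw %.1f tangF %.1f t %.1f"%(np.degrees(f),1e3*np.hypot(*a),p[2]*1e3,yaw(s),-F@tg,s["t"]))
E
python3 - <<'E'
from arc import *
rep(); print((P(-58)-p[:2])*1e3)
for a in range(-58,61,7): print(a,((P(a)-P(-58))*1e3).round(1))
E
```

```text
finger phi 179.1 r 193.3 z 111.3 yaw -10.7 tangF -1.2 t 11.1
[ -5.48195653 225.72641297]
-58 [0. 0.]
-51 [4.6 4.4]
-44 [9.7 8.2]
-37 [15.2 11.4]
-30 [21.  13.8]
-23 [27.1 15.5]
-16 [33.4 16.5]
-9 [39.8 16.7]
-2 [46.1 16.1]
5 [52.3 14.8]
12 [58.3 12.7]
19 [64.   9.9]
26 [69.3  6.4]
33 [74.1  2.3]
40 [78.5 -2.3]
47 [82.2 -7.5]
54 [ 85.2 -13. ]
```

>>> drive_tool([
  [0,0,20,0],
  [0,10,40,5],
  [0,40,50,10],
  [0,75,50,15],
  [0,110,50,20],
], hand=-1)

```text
t: 11.5
tool_pos: [0.5407, 0.0838, 0.1593]
tcp_rot: [-0.0, 0.997, 0.082, -0.0]
ft_force: [0.3, 0.8, -0.8]
width: 0.089
```

>>> drive_tool([
  [0,35,0,5],
  [0,70,0,10],
  [0,100,0,15],
  [-3,115,0,20],
  [-3,115,0,20],
])

```text
t: 11.92
tool_pos: [0.5359, 0.2015, 0.1575]
tcp_rot: [-0.001, 0.967, 0.256, -0.002]
ft_force: [0.4, 0.5, -1.4]
width: -0.001
```

```bash
python3 - <<'E'
from arc import *
c=manip.capture("wrist"); save({"frame":cv2.convertScaleAbs(c["frame"],alpha=1.5)},"w5.png")
rep(); print((P(-58)-p[:2])*1e3,s["width"])
for n,z in(("hub",.072),("push",.072)):
  for r in manip.pinpoint("wrist",n)[:1]: u=px(c,r["position"]); print(n,r["confidence"],u,whit(c,s,u,z))
E
```

```text
finger phi -56.3 r 54.4 z 157.5 yaw 29.7 tangF -0.6 t 11.9
[ 0.65694728 -2.75600235] -0.0005911909770691491
hub 0.62 [298.872 269.514] [0.57625895 0.16700296 0.072     ]
```

View pics/w5.png

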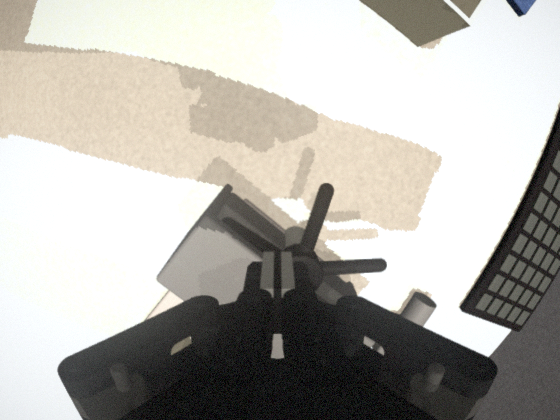

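The wrist view shows the two outer spokes (ends at (327,187) and (385,265)) and the gearbox edge at lower left; the descent point at about (277,212) is clear between spokes. Going down.

>>> drive_tool([
  [0,0,-25,0],
  [0,0,-50,0],
  [0,0,-75,0],
  [0,0,-90,0],
  [0,0,-97,0],
])

```text
t: 12.48
tool_pos: [0.5356, 0.196, 0.0589]
tcp_rot: [0.0, 0.968, 0.251, -0.003]
ft_force: [-0.9, 0.4, 0.3]
width: -0.0
```

>>> drive_tool([
  [0,0,0,0],
  [1,1,0,0],
  [2,2,0,-1],
  [3,3,0,-2],
  [4,4,0,-3],
])

```text
t: 12.9
tool_pos: [0.5432, 0.2026, 0.0645]
tcp_rot: [-0.0, 0.974, 0.226, 0.002]
ft_force: [-0.2, 0.4, 0.1]
width: 0.002
```

```bash
python3 -c "
from arc import *
rep();print(p)"
```

```text
finger phi -49.6 r 50.3 z 64.5 yaw 26.2 tangF -0.0 t 12.9
[0.54322921 0.20263314 0.06449149]
```

>>> drive_tool([
  [0,0,-8,0],
  [3,2,-8,-3],
  [7,5,-8,-6],
  [11,7,-8,-10],
  [16,9,-8,-14],
])

```text
t: 13.32
tool_pos: [0.554, 0.2103, 0.0536]
tcp_rot: [0.001, 0.994, 0.105, -0.004]
ft_force: [-7.0, -3.0, 3.5]
width: 0.001
```

>>> drive_tool([
  [3,1,0,-3],
  [6,2,0,-6],
  [9,2,0,-9],
  [12,2.5,0,-12],
])

```text
t: 13.65
tool_pos: [0.5658, 0.2138, 0.0536]
tcp_rot: [0.0, 1.0, 0.002, -0.004]
ft_force: [-8.9, -1.1, 3.1]
width: -0.002
```

```bash
python3 -c "
from arc import *
rep();print(p,s['ft_force'],s['torque'])"
```

```text
finger phi -20.8 r 51.1 z 53.6 yaw 0.2 tangF 8.9 t 13.7
[0.56583688 0.21378639 0.05358523] [-8.87532526 -1.07964307  3.07884204] [-0.03367923  1.60282424  0.00580131]
```

>>> drive_tool([
  [4,0,0,-3],
  [8,0,0,-6],
  [12,0,0,-10],
  [16,-1,0,-14],
  [20,-1.5,0,-17],
])

```text
t: 14.07
tool_pos: [0.5854, 0.2126, 0.0535]
tcp_rot: [0.001, 0.989, -0.146, -0.005]
ft_force: [-9.5, -0.7, 3.4]
width: -0.001
```

>>> drive_tool([
  [4,-1,0,-3],
  [8,-3,0,-6],
  [12,-5,0,-10],
  [15,-7,0,-14],
  [18,-9,0,-17],
])

```text
t: 14.48
tool_pos: [0.6032, 0.2048, 0.0532]
tcp_rot: [0.0, 0.957, -0.291, -0.005]
ft_force: [-8.4, 2.2, 2.3]
width: 0.002
```

```bash
python3 - <<'E'
from arc import *
rep();print(p,s['ft_force'])
c=manip.capture("wrist"); 
for n,z in(("hub",.072),("valve_centre",.036),("jaw",.012)):
  for r in manip.pinpoint("wrist",n)[:1]: u=px(c,r["position"]); print(n,r["confidence"],u,whit(c,s,u,z))
E
```

```text
finger phi 23.8 r 50.2 z 53.2 yaw -33.8 tangF 8.2 t 14.5
[0.60323841 0.20482587 0.05323783] [-8.39737926  2.18162219  2.27305596]
hub 0.59 [277.48  350.784] [0.57872095 0.16713123 0.072     ]
```

>>> drive_tool([
  [-4,2,0,0],
  [-6,3,15,0],
  [-6,3,35,5],
  [-10,4,55,10],
  [-20,4,55,17],
])

```text
t: 15.1
tool_pos: [0.5918, 0.208, 0.1149]
tcp_rot: [-0.002, 0.99, -0.143, 0.005]
ft_force: [-0.2, 0.6, 0.5]
width: 0.002
```

>>> drive_tool([
  [-12,-2,0,7],
  [-24,-4,0,14],
  [-36,-7,0,21],
  [-46,-9,0,28],
  [-48,-10,0,35],
])

```text
t: 15.52
tool_pos: [0.5387, 0.1971, 0.1099]
tcp_rot: [0.0, 0.987, 0.162, 0.0]
ft_force: [-0.1, 0.8, -0.1]
width: 0.0
```

>>> drive_tool([
  [0,0,0,7],
  [0,0,0,11],
  [0,0,0,11],
])

```text
t: 15.77
tool_pos: [0.5401, 0.1973, 0.1099]
tcp_rot: [0.0, 0.967, 0.253, 0.001]
ft_force: [-1.1, -0.0, -0.3]
width: -0.004
```

```bash
python3 - <<'E'
from arc import *
rep();print(p,s['ft_force'],(P(-58)-p[:2])*1e3)
c=manip.capture("scene"); x0,y0=210,150
f=cv2.convertScaleAbs(c["frame"],alpha=1.8)
save({"frame":cv2.resize(f[y0:y0+95,x0:x0+160],None,fx=5,fy=5,interpolation=cv2.INTER_CUBIC)},"s3.png")
E
```

```text
finger phi -56.5 r 48.4 z 109.9 yaw 29.4 tangF 0.8 t 15.8
[0.54010058 0.19726094 0.10988498] [-1.14467764 -0.01804059 -0.3088062 ] [-3.51613975  1.50335934]
```

View pics/s3.png

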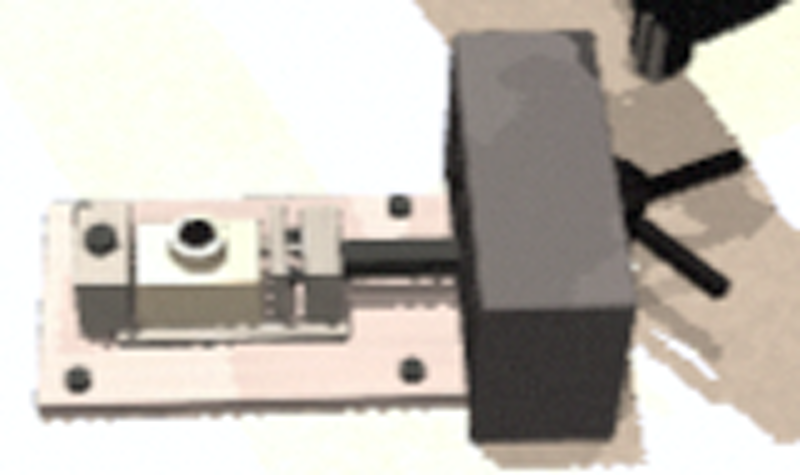

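The scene view shows the jaw at the valve body, the body near the stop (gap at column ~133), and the two spokes in starting position again with the finger above behind the next one. Second stroke, in small steps watching the force.

>>> drive_tool([
  [-3,1,-15,0],
  [-3,1,-30,0],
  [-3,1,-45,0],
  [-3,1,-54,0],
  [-3,1,-54,0],
])

```text
t: 16.23
tool_pos: [0.5349, 0.1978, 0.0529]
tcp_rot: [0.0, 0.968, 0.252, -0.002]
ft_force: [0.1, 0.2, 0.4]
width: -0.001
```

>>> drive_tool([
  [3,3,0,-2],
  [6,5,0,-4],
  [9,7,0,-6],
  [11,8,0,-8],
  [11,8,0,-8],
])

```text
t: 16.65
tool_pos: [0.549, 0.2066, 0.0569]
tcp_rot: [0.0, 0.983, 0.184, 0.001]
ft_force: [-0.7, -0.5, -0.6]
width: 0.002
```

```bash
python3 -c "
from arc import *
rep();print(p,s['ft_force'])"
```

```text
finger phi -41.6 r 50.2 z 56.9 yaw 21.2 tangF 0.9 t 16.6
[0.54902994 0.20657878 0.0568527 ] [-0.72017248 -0.5255808  -0.56799502]
```

>>> drive_tool([
  [2,1,0,-1],
  [4,2,0,-3],
  [6,3,0,-5],
  [8,4,0,-7],
  [8,4,0,-7],
])

```text
t: 17.07
tool_pos: [0.5535, 0.2095, 0.0564]
tcp_rot: [0.001, 0.992, 0.124, -0.002]
ft_force: [-6.5, -1.3, 4.7]
width: 0.001
```

>>> drive_tool([
  [1.5,0.5,0,-1],
  [3,1,0,-3],
  [4,1.5,0,-4],
  [4,1.5,0,-4],
])

```text
t: 17.4
tool_pos: [0.5573, 0.211, 0.0563]
tcp_rot: [0.001, 0.996, 0.089, -0.003]
ft_force: [-7.0, -1.5, 5.6]
width: 0.001
```

```bash
python3 -c "
from arc import *
rep();print(p,s['ft_force'])"
```

```text
finger phi -30.9 r 50.7 z 56.3 yaw 10.2 tangF 7.1 t 17.4
[0.55725936 0.21104812 0.05634008] [-7.01741966 -1.47483693  5.63450863]
```

>>> drive_tool([
  [2,0.5,0,-2],
  [4,1,0,-4],
  [4,1,0,-4],
  [4,1,0,-4],
])

```text
t: 17.73
tool_pos: [0.5612, 0.2123, 0.0563]
tcp_rot: [0.0, 0.999, 0.055, -0.003]
ft_force: [-8.2, -1.6, 5.3]
width: 0.004
```

>>> drive_tool([
  [1.5,0.3,0,-2],
  [3,0.5,0,-4],
  [3,0.5,0,-4],
  [3,0.5,0,-4],
])

```text
t: 18.07
tool_pos: [0.5641, 0.2132, 0.0564]
tcp_rot: [0.0, 1.0, 0.02, -0.003]
ft_force: [-6.1, 0.2, 5.9]
width: -0.003
```

```bash
python3 -c "
from arc import *
rep();print(p,s['ft_force'])"
```

```text
finger phi -22.9 r 50.8 z 56.4 yaw 2.3 tangF 5.9 t 18.1
[0.56406442 0.21317385 0.05637178] [-6.08404353  0.17211291  5.90756284]
```

>>> drive_tool([
  [2,0.2,0,-2],
  [4,0.3,0,-4],
  [4,0.3,0,-4],
  [4,0.3,0,-4],
])

```text
t: 18.4
tool_pos: [0.568, 0.2138, 0.0564]
tcp_rot: [-0.0, 1.0, -0.015, -0.003]
ft_force: [-7.7, -1.1, 5.0]
width: 0.005
```

>>> drive_tool([
  [2,0,0,-2],
  [4,0,0,-4],
  [4,0,0,-4],
  [4,0,0,-4],
])

```text
t: 18.73
tool_pos: [0.572, 0.2141, 0.0563]
tcp_rot: [-0.0, 0.999, -0.05, -0.003]
ft_force: [-6.9, 1.1, 4.3]
width: -0.001
```

```bash
python3 -c "
from arc import *
rep();print(p,s['ft_force'])"
```

```text
finger phi -13.9 r 50.7 z 56.3 yaw -5.7 tangF 6.8 t 18.7
[0.57198054 0.21411418 0.05632094] [-6.89276981  1.06960995  4.32461317]
```

>>> drive_tool([
  [2,-0.2,0,-2],
  [4,-0.4,0,-4],
  [4,-0.4,0,-4],
  [4,-0.4,0,-4],
])

```text
t: 19.07
tool_pos: [0.5752, 0.2143, 0.0563]
tcp_rot: [-0.001, 0.996, -0.084, -0.004]
ft_force: [-8.5, 2.9, 5.8]
width: -0.003
```

>>> drive_tool([
  [2,-0.3,0,-2],
  [3,-0.5,0,-3],
  [3,-0.5,0,-3],
  [3,-0.5,0,-3],
])

```text
t: 19.4
tool_pos: [0.5772, 0.2144, 0.0563]
tcp_rot: [-0.001, 0.994, -0.11, -0.005]
ft_force: [-10.7, 1.8, 6.2]
width: -0.0
```

```bash
python3 -c "
from arc import *
rep();print(p,s['ft_force'])"
```

```text
finger phi -8.0 r 51.0 z 56.3 yaw -12.6 tangF 10.8 t 19.4
[0.5771948  0.21443085 0.05633124] [-10.7352129    1.84103756   6.18266391]
```

>>> drive_tool([
  [1,0,0,-1],
  [2,-0.2,0,-2],
  [2,-0.2,0,-2],
  [2,-0.2,0,-2],
])

```text
t: 19.73
tool_pos: [0.5785, 0.2145, 0.0563]
tcp_rot: [-0.001, 0.992, -0.127, -0.005]
ft_force: [-12.7, 3.4, 7.3]
width: -0.002
```

```bash
python3 -c "
from arc import *
rep();print(p,s['ft_force'])"
```

```text
finger phi -6.6 r 51.1 z 56.3 yaw -14.6 tangF 12.9 t 19.7
[0.57849491 0.21445856 0.05634222] [-12.67791253   3.37691119   7.29548679]
```

>>> drive_tool([
  [1,-0.1,0,-1],
  [1.5,-0.2,0,-1],
  [1.5,-0.2,0,-1],
  [1.5,-0.2,0,-1],
])

```text
t: 20.07
tool_pos: [0.5794, 0.2144, 0.0563]
tcp_rot: [-0.001, 0.991, -0.136, -0.006]
ft_force: [-12.4, 3.4, 8.9]
width: 0.001
```

```bash
python3 -c "
from arc import *
rep();print(p,s['ft_force'])"
```

```text
finger phi -5.5 r 51.1 z 56.3 yaw -15.6 tangF 12.7 t 20.1
[0.5793899  0.21440535 0.05631667] [-12.43966329   3.37969382   8.94394597]
```

>>> drive_tool([
  [1,-0.1,0,-1],
  [1.5,-0.2,0,-1],
  [1.5,-0.2,0,-1],
  [1.5,-0.2,0,-1],
])

```text
t: 20.4
tool_pos: [0.5803, 0.2143, 0.0563]
tcp_rot: [-0.001, 0.989, -0.144, -0.006]
ft_force: [-14.1, 3.5, 9.1]
width: -0.001
```

```bash
python3 -c "
from arc import *
rep();print(p,s['ft_force'])"
```

```text
finger phi -4.5 r 51.1 z 56.3 yaw -16.6 tangF 14.4 t 20.4
[0.5803442  0.21430263 0.05628214] [-14.05827035   3.52890648   9.05363149]
```

Push is about 13 N equivalent at 55 mm: hand-firm. Back off and check.

>>> drive_tool([
  [-4,0,0,0],
  [-9,0,0,0],
  [-15,-1,0,0],
  [-18,-1,10,0],
  [-18,-1,25,0],
])

```text
t: 20.82
tool_pos: [0.5666, 0.2102, 0.0793]
tcp_rot: [0.001, 0.989, -0.145, -0.002]
ft_force: [0.5, -0.6, -0.2]
width: 0.0
```

>>> drive_tool([
  [0,0,25,0],
  [0,10,50,0],
  [0,30,80,0],
  [0,50,90,0],
  [0,50,90,0],
])

```text
t: 21.23
tool_pos: [0.5712, 0.2645, 0.1766]
tcp_rot: [-0.003, 0.99, -0.144, 0.004]
ft_force: [0.8, 0.2, 0.3]
width: 0.0
```

```bash
python3 - <<'E'
from arc import *
rep();print(p,s['ft_force'])
c=manip.capture("scene"); x0,y0=210,150
f=cv2.convertScaleAbs(c["frame"],alpha=1.8)
save({"frame":cv2.resize(f[y0:y0+95,x0:x0+160],None,fx=5,fy=5,interpolation=cv2.INTER_CUBIC)},"s4.png")
E
```

```text
finger phi -12.7 r 101.0 z 176.6 yaw -16.6 tangF -0.8 t 21.2
[0.57123185 0.26447957 0.17657613] [0.81017306 0.22162818 0.26362149]
```

View pics/s4.png

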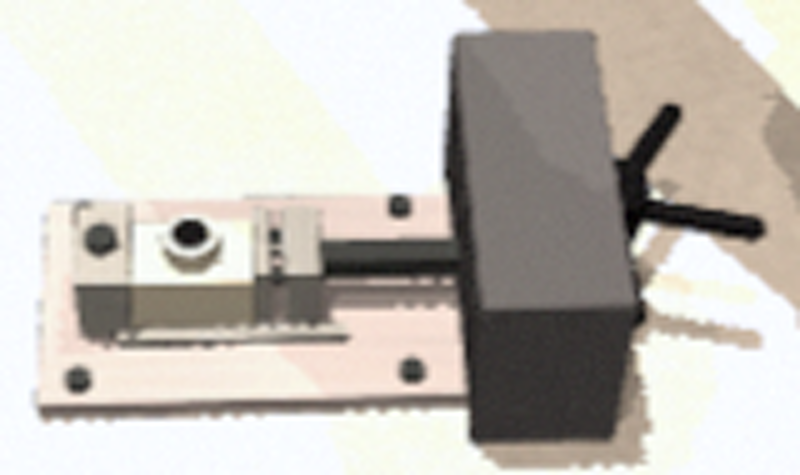

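The valve body sits square between stop (column 130) and jaw (column 255), port up, the jaw advanced, the wheel free of the robot. Handing in.

```bash
python3 -c "
from station import manip
print(manip.job_done())"
```

```text
the job is handed in; nothing more can be done
None
```

The valve body stands port upwards in the nest, clamped against the end stop, and I've handed the job in. The hand-in gave no verdict.

**What I did**
- I set the valve body between the rails and let go.
- I wound the wheel with two spoke strokes, using shut fingers and turning the tool along the arc.
- The push stayed around 6–9 N until the stop was met, then rose to 14.4 N at 51 mm radius. That is about 13.3 N at the 55 mm push point, inside the 11–14 N firm range.

**Last checks**
- The final scene picture shows the valve body square and upright against the stop, with the jaw on it.
- The robot is well clear, with wrist force near zero at about 21 s.
- I had no direct reading of the jaw force. It is inferred from the wrist force, which is noisy by about ±1 N.

**What went wrong or disagreed**
- **First grasp missed:** the fingers closed above the block. The scene picture put the fingertips about 25 mm short of the stated position, so I went about 25 mm deeper and the second grasp held. The miss left the valve body upright, moved by a few millimetres at most.
- **Network reports:** the networks sometimes mislabelled things, for example reporting the tumbler as the jaw. I checked those against the pictures and did not use them.

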